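# Load a sample bottle through the sprung intake gate

### The arm

A 7-joint arm with a two-finger parallel gripper is mounted at the origin on the work surface; the furniture and walls round the work are solid. World frame = base frame: x ahead of the robot, y to its left, z up, the work surface at z = 0. Lengths are in m, angles in degrees, forces in N, time in s.
With the tool pointing down it reaches from about 0.425 to 0.875 m from the base axis. Payload 4.7 kg.
Tool frame: the origin (TCP) lies on the centre line of the jaws, within the pads' length; the fingertips stand 8 mm ahead of it and the grasp point (between the pads) lies 11 mm behind it; z points along the fingers, y is the direction in which the jaws open and shut (so a half turn about z gives the same grasp; the last joint's range is limited). The gripper opens to 87 mm and grips with 3 to 60 N. Pads are 19 mm wide; open, the fingers measure 117 mm over their backs; the gripper's body (75 mm by 190 mm) begins 51 mm behind the grasp point.
Start: joints at [71.167, 18.392, -4.016, 83.108, 1.295, 78.541, -3.26], TCP at [0.218, -0.612, 0.231] pointing down, gripper open.
Joint ranges: [-163.93, 163.93], [-17.29, 119.83], [-79.2, 71.16], [3.27, 140.29], [-89.18, 269.18], [5.43, 117.66], [-154.24, 154.24]. Speed limits (degrees/s): [147.25, 147.25, 180, 180, 180, 180, 180].

### API

Orientations are given as [roll, pitch, yaw] about the fixed x, y, z axes, in that order (R = Rz(yaw) Ry(pitch) Rx(roll)).
In Python, from cell import env gives the robot as it stands. The module is installed in compiled form; this text tells all that it offers.
- The arm moves only by the tool move_arm, never from a script. Its argument "steps" is a list of rows, each a list of 2 entries, a list of its own where there are three numbers: the shift along the tool's x, y, z in m, then the turn about the tool's z in rad. A call has 1 to 20 rows; each row is the pose to reach, as a shift and turn from the pose commanded when the call began, along the tool's axes at that moment; what a row does not reach only later rows make up. A row lasts 1/8 s, in which the tool goes at most 62.5 mm and 10.7 degrees, less where a joint would pass 70% of its speed; a pose out of reach is approached as far as the arm can. A call with a gripper value outside its range is refused whole. "hand" is the closure, from -1 (fully open) to 1 (shut), set as the call begins (left out, the last holds). The fingers move at their own pace and stop on an object; "squeeze" is the grip in N (left out, the last holds). Time passes only in rows, so rows that repeat a pose let the fingers close. It gives the time, the measured TCP pose, the force and the opening at its end, in the units of the state.
- env.get_obs(): the state, without advancing time (a new reading comes with each control period).
- env.read_camera(name): name is "side" or "top" or "wrist"; returns (picture, depth): 400x640x3 uint8, red, green, blue; 400x640 float32, m along the optical axis (not along the pixel's ray), 0 where there is no reading.
- env.calibration(name): a dict with "intrinsics" (3x3 intrinsics, pixels), "position" and "orientation" of the camera in the world; the wrist camera has in their place "mount" (4x4, takes a point from camera to tool coordinates, whose origin is the TCP and whose axes are the flange's). Camera axes: x right, y up, looking along -z (the intrinsics and any distortion apply to the point x, -y, -z); pixel columns grow to the right and rows downward; lengths in m; the calibration is good to about 2 mm. A picture is of the moment at which its call begins: read the wrist's pose just before it. calibration takes no time and is no camera call.
- env.sign_off(): hands the job in, once; it reports no verdict.
Trained networks look in the newest picture that a camera, given by its name, has taken for a name from the list of things; names that differ only in an ending like _2 or _b are one class to them, and where a whole thing is asked for, a point or a joint stands for the part that bears it (a point fixed in the world has none). Each returns a list of dicts, best first, with "conf" (0 to 1); they miss things now and then, are a little off and sometimes report something else, mostly with a low value. They report only what shows in the picture. A call takes as long as a camera call. They do not tell look-alikes from the thing itself.
- env.cut_out(camera, query): "region" (400x640 bool, what is visible of it) and "uv" ([column, row] in pixels, amid what is visible of it).
The state is a dict: "time_s": time; "qpos": joint angles; "joint_velocities": joint speeds; "effort": joint torques, N m; "tool_pos": TCP position; "tool_rot": TCP orientation; "force": force on the tool from outside, world axes, zero at the start; "wrist_torque": the same for the moment, N m; "grip_width": finger opening in m.
Only numpy, scipy, OpenCV 4.12 (cv2) and the standard library are available. Lean on these libraries where they do the work, as an engineer would, in place of code of your own. Each camera call takes 0.05 s, during which the arm holds its last target. There are 200 camera calls.

### The job

Take the small amber sample bottle and stand it in the open front end of the white intake lane, then slide it along the lane floor through the orange two-leaf sprung gate and on until it presses against the black sprung stop plate. Hold it there for half a second with about 10 N, so that the gate has snapped shut behind it, and never press the plate with more than 20 N. Then let go and leave the bottle standing upright behind the closed gate, with the other things on the bench left where they are.

Things in the scene. Friction and masses are not known exactly. Their poses are not given: they have to be found in the camera images.
- sample: Small amber glass bottle, black screw cap, 52 mm across, 116 mm high, about 0.16 kg. Straight-sided from the foot to about 75 mm up, then a shoulder; cap 35 mm across, from 92 to 116 mm up. Origin: centre of its underside; z up through the cap. Gripped between two pads it can swivel and jam when pushed along; it slides upright when pushed from behind with closed fingers, 44 to 70 mm up.
- station: The fixed intake lane: grey base 227 x 112 mm, its floor 6 mm above the bench, white walls to 44 mm above the bench, open above. Origin: on the underside, on the lane's middle line, in the plane of the shut gate; +x is the way in (green arrow), y to the left, z up. Inner wall faces at y = +-30 mm before the gate, +-43 mm behind it; open front end at x = -82 mm. The gate can shut once the bottle's centre is past x = 42 mm.
- entry (a point): Point on the lane floor in front of the gate, at x = -36 mm, y = 0 of the lane, 6 mm above the bench. A bottle standing here touches neither gate nor walls; there are at least 4 mm to spare to the gate and to each wall. The floor is slippery: sliding the bottle takes under 1 N, more if it is also pressed down.
- gate_left (a joint): Angle (rad) of the orange gate's left leaf (+y side): 0 shut, across the lane, up to 1.5 as it swings inward, its only way. Each leaf is 30 mm wide and 5 mm thick on an upright pin at x = 0, y = +-37 mm of the lane; top 45 mm above the bench, so fingers held higher pass over it. Springs shut both leaves (0.025 N m shut, 0.06 N m wide open: 2 to 6 N on a bottle together) behind a passed bottle and keep it in.
- gate_right (a joint): Angle (rad) of the gate's right leaf (-y side), the mirror image of the left one: 0 shut, grows inward.
- gate_mid (a point): Middle of the shut gate, between the tips of its two leaves (15 mm apart), 27 mm above the bench.
- stop: The stop's fixed aluminium bracket at the lane's inner end (front face x = 127 mm); origin and axes as the lane's. It carries the black sprung plate, 56 mm wide, 15 to 81 mm above the bench. How far this stands out varies and is not reported: the bottle's centre is at x = 41 to 65 mm when it first touches. It yields 1 mm per 2 N (10 N: 5 mm), and when let go pushes the bottle back, at most onto the gate, at x = 27 mm.
- white_bottle: Bystander, to be left alone: white plastic bottle with white screw cap, 52 across, 113 high (mm). Origin: centre of its underside.
- beaker: Bystander, to be left alone: small low glass beaker, 50 across, 59 high (mm). Origin: centre of its underside.
- dish: Bystander, to be left alone: glass petri dish, 67 across, 14 high (mm). Origin: centre of its underside.
- red_stopper: Bystander, to be left alone: small red rubber stopper, 24 across, 22 high (mm). Origin: centre of its underside.
Things that resemble listed ones, but are neither listed nor needed, are in the scene too. What is shaped like the sample but blue or turquoise is not meant.

How it is judged:
By the outcome, as a careful person would: the job done as asked, in the order asked, and still so for the second after the job is handed in, with the robot touching nothing.
It also fails if it takes over 72 s, if anything falls off the work surface, if the arm or the gripper's body presses on something with over 40 N, if the wrist force passes 120 N, or if a joint passes its speed limit or range.

## Working session

There is one attempt and no reset: what is moved stays moved. The work goes in short steps, Python scripts to look and compute and a tool call to move; the robot and the scene stay as the last step left them, time stands still between calls to the robot, and variables do not carry over. Pictures are saved under pics/ and viewed, about 8 in all and at most 12, crops included, and the job is handed in when it is done.

Besides the shell and the picture viewer there is one more tool, called after "Emit:" as a command line: name --argument value ..., lists and objects as JSON in quotes. move_arm: Moves the arm, as the interface text tells. Its arguments: {"type":"object","properties":{"steps":{"type":"array"},"hand":{"type":"number"},"squeeze":{"type":"number"}},"required":["steps"]}

```bash
mkdir -p pics
cat > h.py <<'E'
import numpy as np, cv2
from cell import env
from scipy.spatial.transform import Rotation as R
def cam(name):
    c=env.calibration(name); K=np.array(c["intrinsics"])
    if "mount" in c:
        o=env.get_obs(); T=np.eye(4); T[:3,3]=o["tool_pos"]; T[:3,:3]=R.from_euler('xyz',o["tool_rot"],degrees=True).as_matrix()
        T=T@np.array(c["mount"])
    else:
        T=np.eye(4); T[:3,3]=c["position"]; q=np.array(c["orientation"])
        T[:3,:3]=q if q.shape==(3,3) else (R.from_euler('xyz',q,degrees=True).as_matrix() if q.size==3 else R.from_quat(q).as_matrix())
    return K,T,c
def pts(K,T,d):
    v,u=np.mgrid[:d.shape[0],:d.shape[1]]
    P=np.stack([(u-K[0,2])*d/K[0,0],-(v-K[1,2])*d/K[1,1],-d],-1)
    P=P@T[:3,:3].T+T[:3,3]; P[d<=0]=np.nan
    return P
def save(n,p): cv2.imwrite(f"pics/{n}.png",p[:,:,::-1])
E
python3 - <<'E'
from h import *
np.set_printoptions(precision=4,suppress=True)
o=env.get_obs(); print({k:np.round(o[k],3) for k in ("time_s","tool_pos","tool_rot","force","grip_width")})
ims=[]
for n in ("top","side"):
    K,T,c=cam(n); p,d=env.read_camera(n); P=pts(K,T,d); save(n,p); np.save(n+".npy",P)
    print(n,{k:v for k,v in c.items()})
    for q in ("sample","station","stop","gate_mid","gate_left","white_bottle","beaker","dish","red_stopper"):
        for r in env.cut_out(n,q)[:3]:
            m=r["region"]; X=P[m]; X=X[~np.isnan(X[:,0])]
            print(n,q,round(r["conf"],2),np.round(r["uv"]),m.sum(), np.median(X,0) if len(X) else None, np.percentile(X,[2,98],axis=0).ravel() if len(X) else None)
E
```

```text
{'time_s': np.float64(0.0), 'tool_pos': array([ 0.218, -0.612,  0.229]), 'tool_rot': array([-179.886,    0.007,   19.646]), 'force': array([ 0.21 ,  1.061, -0.236]), 'grip_width': np.float64(0.087)}
top {'intrinsics': array([[419.0172,   0.    , 317.7407],
       [  0.    , 419.0172, 197.9914],
       [  0.    ,   0.    ,   1.    ]]), 'position': array([0.346 , 0.0816, 1.1418]), 'orientation': array([ 10.6006,   0.3957, -91.2177])}
top sample 0.94 [281. 196.] 401 [0.5536 0.1832 0.0816] [0.5373 0.1614 0.0023 0.5814 0.2196 0.1184]
top sample 0.75 [367. 165.] 369 [ 0.6334 -0.0436  0.0819] [ 0.62   -0.0673  0.0156  0.6566 -0.0236  0.1179]
top sample 0.66 [241. 247.] 389 [0.424  0.285  0.0847] [0.3993 0.2667 0.0042 0.4491 0.3096 0.1194]
top station 0.72 [410. 201.] 2835 [ 0.547  -0.1717  0.0072] [ 0.4548 -0.2267  0.0015  0.6561 -0.1174  0.0464]
top stop 0.8 [417. 158.] 610 [ 0.6587 -0.1834  0.0597] [ 0.6172 -0.2299  0.003   0.679  -0.1394  0.0814]
top gate_mid 0.74 [409. 199.] 2821 [ 0.5462 -0.172   0.0073] [ 0.4543 -0.2276  0.0015  0.6572 -0.1192  0.0464]
top gate_left 0.41 [404. 205.] 7
[... 1190 characters left out ...]
0625] [ 0.617  -0.2386  0.0082  0.677  -0.1468  0.0818]
side stop 0.32 [345. 203.] 415 [0.6121 0.0922 0.0039] [ 0.5819  0.0566 -0.0007  0.6434  0.1225  0.0143]
side gate_mid 0.55 [335. 298.] 4198 [ 0.553  -0.1794  0.0074] [ 0.4536 -0.2378  0.0027  0.6562 -0.1318  0.0454]
side gate_left 0.57 [327. 277.] 56 [ 0.5354 -0.1458  0.0435] [ 0.5314 -0.1669  0.0225  0.5408 -0.1347  0.0467]
side white_bottle 0.87 [336. 130.] 508 [0.5978 0.3419 0.0693] [0.5758 0.3321 0.006  0.6232 0.37   0.1136]
side beaker 0.62 [326. 300.] 95 [ 0.529  -0.212   0.0425] [ 0.5229 -0.2175  0.0043  0.5354 -0.1829  0.0479]
side dish 0.74 [346. 205.] 407 [0.6123 0.093  0.004 ] [ 0.5816  0.0565 -0.0006  0.6434  0.1226  0.0146]
```

View pics/top.png

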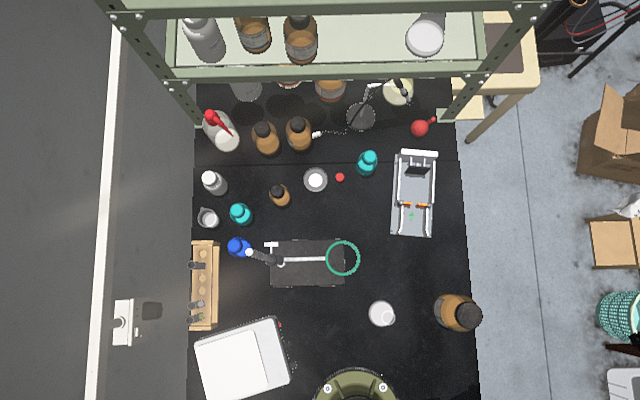

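View pics/side.png

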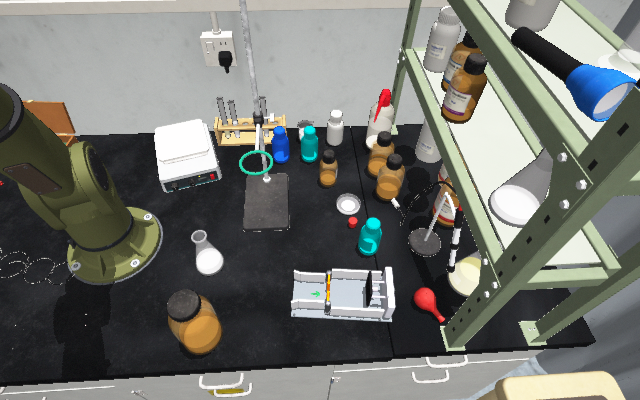

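The top view shows the amber sample at (281,196) between two turquoise look-alikes, and the lane at (412,195) opening toward the robot. The side view agrees: sample at (327,170), lane at (340,296), and a ring stand with a tall rod behind the bench. I still need exact poses and the obstacle heights.

Run:
```python
from h import *
np.set_printoptions(precision=4,suppress=True,linewidth=200)
A=np.concatenate([np.load(n+".npy").reshape(-1,3) for n in("top","side")]); A=A[~np.isnan(A[:,0])]
# height map, 5cm cells, x 0..0.95 rows, y 0.5..-0.5 cols (cm)
H=np.zeros((20,22),int)
for i in range(20):
    for j in range(22):
        m=(abs(A[:,0]-(i*.05+.025))<.025)&(abs(A[:,1]-(.55-j*.05-.025))<.025)
        if m.sum()>2: H[i,j]=round(100*np.sort(A[m,2])[-3])
print("y cols", [round(.525-j*.05,3) for j in range(22)])
for i in range(20): print(round(i*.05+.025,3),H[i])
for n in("top","side"):
    P=np.load(n+".npy").reshape(-1,3)
    B=P[(np.hypot(P[:,0]-.562,P[:,1]-.183)<.045)]
    for lo,hi in((.02,.07),(.095,.112),(.113,.125)):
        b=B[(B[:,2]>lo)&(B[:,2]<hi)]
        if len(b)<4: continue
        M=np.c_[2*b[:,:2],np.ones(len(b))]; s=np.linalg.lstsq(M,(b[:,:2]**2).sum(1),rcond=None)[0]
        print(n,lo,len(b),b.mean(0),"circle",s[:2],np.sqrt(max(0,s[2]+s[:2]@s[:2])))
    W=P[(P[:,0]>.42)&(P[:,0]<.72)&(P[:,1]<-.1)&(P[:,1]>-.26)&(P[:,2]>.036)&(P[:,2]<.05)]
    r=cv2.minAreaRect(W[:,:2].astype(np.float32)*1000); print(n,"walls rect",r,len(W))
    W=P[(P[:,0]>.42)&(P[:,0]<.72)&(P[:,1]<-.1)&(P[:,1]>-.26)&(P[:,2]>.06)&(P[:,2]<.1)]
    r=cv2.minAreaRect(W[:,:2].astype(np.float32)*1000); print(n,"stop rect",r,len(W),W[:,2].max())
```

```text
y cols [0.525, 0.475, 0.425, 0.375, 0.325, 0.275, 0.225, 0.175, 0.125, 0.075, 0.025, -0.025, -0.075, -0.125, -0.175, -0.225, -0.275, -0.325, -0.375, -0.425, -0.475, -0.525]
0.025 [ 0 41  0  0  6  0  0  1  2 30 39 49 46 46  0  1  1  0  0  0  0  0]
0.075 [ 0 41  1  9  9  9  9  6  1 27 31 48 50 46  1  1  1  1  0  0  0  0]
0.125 [ 0 41  5  9  9  9  9  7  4  1  2  2  1  1  1  1  1  1  0  0  0  0]
0.175 [ 0 57  5  9  9  9  9  6  1  1  1  1  1  1  1  1  1  0  0  0  0 29]
0.225 [ 0 60 32 16  9  9  9  6  1  1  1  6 13  4  1 18 18  0  0  0  0 32]
0.275 [ 0 60 32 16  1  1  5  1  1  1  1  6 13  4  1 18 18  0  0  0  0  0]
0.325 [ 0 61 32  7  1  1  2  2  2  2 24  1  1  1  1  1  1  0  0  0  0  0]
0.375 [ 0 62  7 16  1  1  2 52 25 25 25 24  1  1  1  1  1  0  0  0  0  0]
0.425 [ 0 63  8  8 12 12 24 25  2 25 25  1  0  1  4  4  0  0  0  0  0  0]
0.475 [ 0 63  0  6  8 11  1  0  1  1  1  1  1  5  5  5  1  0  0  0  0  0]
0.525 [ 0 64  3  6 12 12  8 11  1  1  1  1  1  5  5  5  1  0  0  0  0  0]
0.575 [ 0 65  0 12 11  1 12 12  1  2  0  1  0  5  1  5  0  0  0  0  0  0]
0.625 [ 0 66  0 12 11  0  1  1  2  2  3
[... 873 characters left out ...]
9.21256256103516, 221.89126586914062), 82.87989044189453) 564
top stop rect ((646.388671875, -185.31471252441406), (96.64163970947266, 56.87976837158203), 82.88605499267578) 317 0.08572031092656385
side 0.02 223 [0.5613 0.1651 0.046 ] circle [0.5635 0.1844] 0.02533534844315341
side 0.095 54 [0.5613 0.1737 0.1044] circle [0.563  0.1838] 0.014749460845129075
side 0.113 69 [0.563  0.1839 0.1151] circle [0.5628 0.1845] 0.011012301449013861
side walls rect ((565.7646484375, -179.00257873535156), (99.23783874511719, 227.33738708496094), 83.62620544433594) 835
side stop rect ((646.8662719726562, -187.85455322265625), (97.45326232910156, 56.28487777709961), 83.25193786621094) 416 0.08405831723683521
```

Emit:
move_arm --steps '[[[0.03, -0.025, -0.01], 0.03], [[0.06, -0.05, -0.02], 0.06], [[0.09, -0.075, -0.03], 0.1], [[0.12, -0.1, -0.03], 0.14], [[0.15, -0.122, -0.03], 0.17], [[0.18, -0.145, -0.03], 0.2], [[0.21, -0.17, -0.03], 0.24], [[0.24, -0.195, -0.03], 0.28], [[0.27, -0.22, -0.03], 0.31], [[0.3, -0.245, -0.03], 0.35], [[0.33, -0.27, -0.03], 0.38], [[0.36, -0.29, -0.03], 0.41], [[0.385, -0.31, -0.03], 0.44], [[0.4, -0.324, -0.03], 0.46], [[0.4, -0.324, -0.03], 0.46], [[0.4, -0.324, -0.03], 0.46]]' --hand -1

```text
time_s: 3.0
tool_pos: [0.4858, -0.1738, 0.2606]
tool_rot: [179.9, 0.0, -6.8]
force: [0.0, 0.2, 0.2]
grip_width: 0.0869
```

Run:
```python
from h import *
np.set_printoptions(precision=4,suppress=True,linewidth=200)
P0=np.concatenate([np.load(n+".npy").reshape(-1,3) for n in("top","side")])
m=(abs(P0[:,0]-.37)<.06)&(abs(P0[:,1]-.19)<.06)&(P0[:,2]>.1)
for z in np.arange(.1,1.,.05):
    b=P0[m&(P0[:,2]>z)&(P0[:,2]<z+.05)]
    if len(b): print("rod",round(z,2),len(b),np.median(b,0))
o=env.get_obs(); print(o["time_s"],o["tool_pos"],o["tool_rot"],o["force"],o["qpos"])
K,T,c=cam("wrist"); print(c["mount"])
p,d=env.read_camera("wrist"); P=pts(K,T,d); save("w1",p); np.save("w1.npy",P)
for q in ("station","gate_left","gate_right","stop"):
    for r in env.cut_out("wrist",q)[:2]:
        X=P[r["region"]]; X=X[~np.isnan(X[:,0])]; print(q,round(r["conf"],2),r["uv"],np.median(X,0))
p,d=env.read_camera("side"); save("s1",p)
```

```text
rod 0.1 53 [0.3856 0.1816 0.1221]
rod 0.15 59 [0.3866 0.1815 0.174 ]
rod 0.2 325 [0.3903 0.1737 0.2429]
rod 0.25 245 [0.3849 0.1815 0.2549]
rod 0.3 127 [0.3855 0.1818 0.3272]
rod 0.35 138 [0.3854 0.1818 0.3758]
rod 0.4 167 [0.3853 0.1819 0.4262]
rod 0.45 200 [0.3854 0.1818 0.4761]
rod 0.5 124 [0.385  0.1831 0.514 ]
3.0 [ 0.4858 -0.1738  0.2606] [179.9492   0.0137  -6.7649] [0.0394 0.2301 0.203 ] [ 42.1418   2.4073 -26.047   98.558    1.1289  79.2862 -80.8601]
[[-0.0003  0.9559  0.2937  0.0817]
 [ 1.     -0.      0.0013  0.0009]
 [ 0.0012  0.2937 -0.9559 -0.154 ]
 [ 0.      0.      0.      1.    ]]
station 0.86 [319.1, 101.0] [ 0.5582 -0.1774  0.0063]
station 0.34 [10.8, 133.8] [0.5608 0.1598 0.0213]
gate_left 0.83 [296.0, 124.9] [ 0.5369 -0.1498  0.0443]
gate_right 0.76 [346.2, 125.1] [ 0.5315 -0.2034  0.0442]
stop 0.98 [318.6, 28.1] [ 0.622  -0.1869  0.054 ]
```

```bash
python3 -c "
import cv2,numpy as np
a=cv2.imread('pics/w1.png');b=cv2.imread('pics/s1.png')
cv2.imwrite('pics/c1.png',np.vstack([cv2.resize(a,(480,300)),cv2.resize(b,(480,300))]))"
```

```text
(no output)
```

View pics/c1.png

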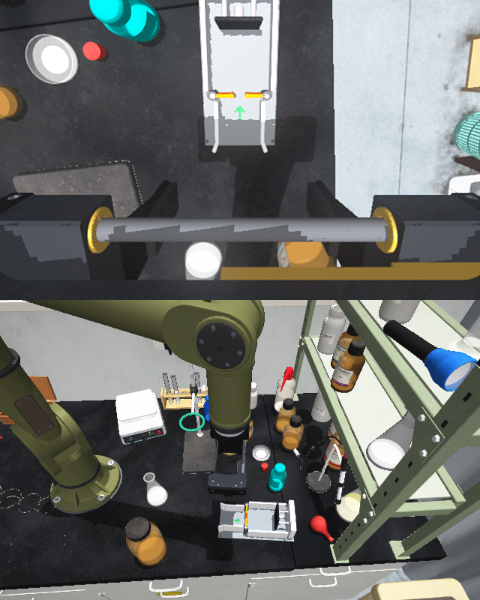

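Emit:
move_arm --steps '[[[0.003, -0.03, -0.005], 0.03], [[0.006, -0.06, -0.01], 0.06], [[0.01, -0.09, -0.02], 0.09], [[0.014, -0.12, -0.03], 0.12], [[0.018, -0.15, -0.04], 0.15], [[0.021, -0.18, -0.04], 0.18], [[0.024, -0.21, -0.04], 0.22], [[0.028, -0.24, -0.04], 0.26], [[0.03, -0.27, -0.04], 0.29], [[0.031, -0.29, -0.04], 0.32], [[0.031, -0.29, -0.04], 0.32]]'

```text
time_s: 4.68
tool_pos: [0.5507, 0.1134, 0.3005]
tool_rot: [-180.0, 0.0, -24.8]
force: [-0.0, 0.8, -0.7]
grip_width: 0.0869
```

Run:
```python
from h import *
np.set_printoptions(precision=4,suppress=True,linewidth=200)
o=env.get_obs(); print(o["tool_pos"],o["tool_rot"],o["qpos"])
ims=[]
for n in("wrist","side","top"):
    K,T,c=cam(n); p,d=env.read_camera(n); P=pts(K,T,d); ims.append(p[:,:,::-1]); np.save(n+"2.npy",P)
    if n=="wrist":
        for r in env.cut_out(n,"sample")[:3]:
            X=P[r["region"]]; X=X[~np.isnan(X[:,0])]; c2=X[X[:,2]>.112]
            print(round(r["conf"],2),r["uv"],np.median(X,0),"cap",c2.mean(0) if len(c2) else 0, (c2.min(0)+c2.max(0))/2 if len(c2) else 0)
    else:
        Q=P.reshape(-1,3)
        for x in(.2,.3,.35,.4,.45,.5,.55):
            b=Q[(abs(Q[:,0]-x)<.025)&(Q[:,2]>.4)&(abs(Q[:,1]-.1)<.25)]
            if len(b): print(n,x,np.percentile(b,[2,98],axis=0)[:,1:].ravel())
save("c2",np.vstack([cv2.resize(np.ascontiguousarray(i),(320,200)) for i in ims])[:,:,::-1])
```

```text
[0.5507 0.1134 0.3005] [-179.9686    0.0359  -24.8466] [  21.6349    9.2711  -40.3659   88.413     5.9692   84.5316 -133.7776]
0.97 [423.6, 21.8] [ 0.6408 -0.0368  0.08  ] cap [ 0.641  -0.0489  0.1148] [ 0.6421 -0.0515  0.115 ]
0.96 [205.6, 242.6] [0.5305 0.2752 0.0757] cap [0.5288 0.2772 0.1281] [0.5497 0.227  0.2204]
0.84 [261.9, 178.6] [0.5697 0.174  0.0823] cap [0.5641 0.1839 0.1151] [0.5636 0.1845 0.1148]
side 0.4 [0.1788 0.4027 0.1866 0.5139]
side 0.5 [0.0235 0.4012 0.1137 0.5463]
side 0.55 [0.0197 0.4024 0.1061 0.5532]
top 0.2 [-0.0505  0.6804 -0.0474  0.6866]
top 0.3 [-0.0135  0.6977  0.0718  0.7306]
top 0.35 [0.0035 0.6923 0.089  0.7254]
top 0.4 [0.0208 0.5136 0.1825 0.72  ]
top 0.45 [0.0374 0.6828 0.1247 0.715 ]
top 0.5 [0.0531 0.6827 0.1464 0.7099]
top 0.55 [0.0667 0.4041 0.2    0.7063]
```

View pics/c2.png

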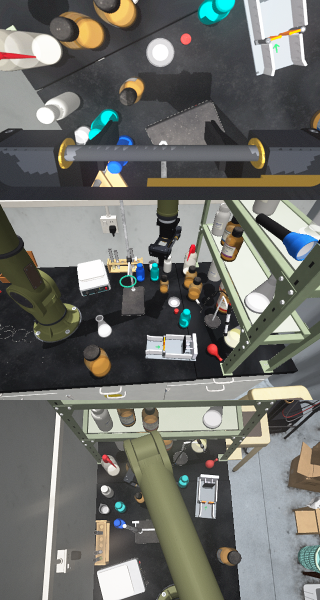

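The top view shows the upper link passing near the stand rod at (0.385, 0.182). I'll move over the sample in stages and check the clearance.

Emit:
move_arm --steps '[[[-0.005, -0.018, 0], 0], [[-0.01, -0.036, 0], 0], [[-0.015, -0.054, 0.0], 0], [[-0.0186, -0.0697, 0.0], 0], [[-0.0186, -0.0697, 0.02], 0], [[-0.0186, -0.0697, 0.05], 0], [[-0.0186, -0.0697, 0.07], 0], [[-0.0186, -0.0697, 0.07], 0]]'

```text
time_s: 5.88
tool_pos: [0.5629, 0.1819, 0.2289]
tool_rot: [179.9, 0.1, -25.1]
force: [-0.8, 0.1, 0.7]
grip_width: 0.087
```

```bash
cat >> h.py <<'E'
def clear():
    for n in("top","side"):
        K,T,c=cam(n); p,d=env.read_camera(n); Q=pts(K,T,d).reshape(-1,3)
        for x in(.3,.34,.385,.43,.47):
            b=Q[(abs(Q[:,0]-x)<.012)&(Q[:,2]>.33)&(abs(Q[:,1]-.08)<.25)]
            b=b[np.hypot(b[:,0]-.385,b[:,1]-.182)>.015]
            if len(b): print(n,x,len(b),"y",np.percentile(b[:,1],[2,98]),"z",np.percentile(b[:,2],[2,98]))
        save("clr_"+n,p)
E
python3 - <<'E'
from h import *
np.set_printoptions(precision=4,suppress=True,linewidth=200)
o=env.get_obs(); print(o["tool_pos"],o["tool_rot"],o["qpos"])
clear()
K,T,c=cam("wrist"); p,d=env.read_camera("wrist"); P=pts(K,T,d); save("w3",p)
for r in env.cut_out("wrist","sample")[:4]:
    X=P[r["region"]]; X=X[~np.isnan(X[:,0])]; c2=X[(X[:,2]>.112)&(X[:,2]<.12)]
    print(round(r["conf"],2),r["uv"],np.median(X,0),"cap",c2.mean(0) if len(c2) else 0, (c2.min(0)+c2.max(0))/2 if len(c2) else 0,len(c2))
a=cv2.imread('pics/clr_top.png');b=cv2.imread('pics/clr_side.png')
cv2.imwrite('pics/c3.png',np.vstack([cv2.resize(a[130:330,180:500],(640,400)),cv2.resize(b[0:200,140:460],(320,200)).repeat(2,1)[:, :640]]))
E
```

```text
[0.5629 0.1819 0.2289] [179.8734   0.132  -25.0863] [  14.8193   15.7212  -42.1324   90.5969   10.685    78.0018 -143.5945]
top 0.3 2071 y [-0.0037  0.0865] z [0.6646 0.6997]
top 0.34 1855 y [0.0181 0.1083] z [0.654  0.6898]
top 0.385 1635 y [0.0425 0.1328] z [0.6427 0.6788]
top 0.43 1439 y [0.0673 0.1575] z [0.6323 0.6674]
top 0.47 1316 y [0.0896 0.1807] z [0.6208 0.6579]
0.93 [257.0, 259.3] [0.5273 0.271  0.0749] cap [0.5234 0.2768 0.1145] [0.5226 0.278  0.1147] 202
0.9 [512.6, 7.9] [ 0.6305 -0.0304  0.0423] cap 0 0 0
0.88 [319.8, 182.2] [0.5731 0.1796 0.0895] cap [0.5644 0.1842 0.1151] [0.5641 0.1845 0.1149] 1180
0.69 [286.9, 345.7] [0.4399 0.2821 0.0847] cap [0.4352 0.2883 0.1149] [0.4333 0.2906 0.1146] 466
```

View pics/c3.png

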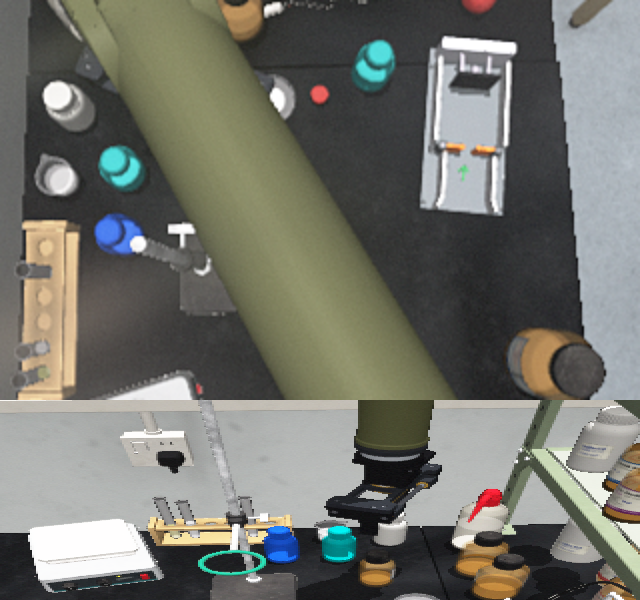

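Emit:
move_arm --steps '[[[0, -0.003, 0.02], 0], [[0, -0.003, 0.04], 0], [[0, -0.003, 0.06], 0], [[0, -0.003, 0.08], 0], [[0, -0.003, 0.1], 0], [[0, -0.003, 0.12], 0], [[0, -0.003, 0.14], 0], [[0, -0.003, 0.155], 0], [[0, -0.003, 0.165], 0], [[0, -0.003, 0.169], 0], [[0, -0.003, 0.169], 0]]'

```text
time_s: 7.45
tool_pos: [0.5651, 0.1856, 0.0617]
tool_rot: [-180.0, -0.0, -25.1]
force: [-0.6, 0.6, 0.4]
grip_width: 0.0871
```

Run:
```python
from h import *
o=env.get_obs(); print(o["tool_pos"],o["tool_rot"],o["qpos"],o["force"]); clear()
```

```text
[0.56509519 0.18559072 0.06165722] [-1.79990026e+02 -1.57746905e-02 -2.50507255e+01] [  11.46810196   24.61236589  -39.14797534  100.72898306   17.52512464
   60.86665248 -148.82321482] [-0.64214822  0.59273774  0.41098056]
top 0.3 1890 y [-0.03531345  0.0596113 ] z [0.59976353 0.65845983]
top 0.34 1566 y [-0.01614806  0.08646643] z [0.57239365 0.63699122]
top 0.385 1238 y [0.02055132 0.11691834] z [0.54138235 0.59952058]
top 0.43 1010 y [0.05076571 0.14703165] z [0.51218807 0.56914886]
top 0.47 863 y [0.07706245 0.1735172 ] z [0.48518106 0.54243634]
side 0.3 569 y [-0.04119902 -0.00976676] z [0.56095982 0.60803498]
side 0.34 670 y [-0.01939261  0.01562375] z [0.53655042 0.59737766]
side 0.385 752 y [0.01051127 0.04345086] z [0.50916758 0.58162526]
side 0.43 787 y [0.04085051 0.07781122] z [0.48072789 0.56237262]
side 0.47 735 y [0.06846217 0.11770633] z [0.4535505  0.54087751]
```

Emit:
move_arm --steps '[[[0, 0, 0], 0], [[0, 0, 0], 0], [[0, 0, 0], 0], [[0, 0, 0], 0], [[0, 0, 0], 0], [[0, 0, 0], 0], [[0, 0, 0], 0], [[0, 0, 0], 0]]' --hand 1 --squeeze 15

```text
time_s: 8.55
tool_pos: [0.5649, 0.1852, 0.0615]
tool_rot: [180.0, 0.0, -25.1]
force: [-0.7, -2.0, 0.8]
grip_width: 0.0509
```

Emit:
move_arm --steps '[[[0, 0, -0.01], 0], [[0, 0, -0.03], 0], [[0, 0, -0.05], 0], [[0, 0, -0.075], 0], [[0, 0, -0.1], 0], [[0, 0, -0.125], 0], [[0, 0, -0.15], 0], [[0, 0, -0.175], 0], [[0, 0, -0.19], 0], [[0, 0, -0.19], 0]]'

```text
time_s: 9.8
tool_pos: [0.5655, 0.186, 0.2532]
tool_rot: [-179.9, -0.1, -25.0]
force: [0.0, -0.4, -2.4]
grip_width: 0.051
```

Run:
```python
from h import *
np.set_printoptions(precision=4,suppress=True,linewidth=200)
o=env.get_obs(); print(o["tool_pos"],o["tool_rot"],o["qpos"],o["force"],o["grip_width"])
P=np.load("w1.npy").reshape(-1,3)
g=(P[:,0]>.42)&(P[:,0]<.72)&(P[:,1]<-.1)&(P[:,1]>-.26)
def rect(lo,hi):
    W=P[g&(P[:,2]>lo)&(P[:,2]<hi)]; return cv2.minAreaRect(W[:,:2].astype(np.float32)*1000),len(W)
print("walls",rect(.036,.05)); print("base+",rect(.003,.05))
yaw=np.radians(-6.8)
# local coordinates relative to guess (0.534,-0.175)
for yd in(-6.0,-6.5,-7,-7.5):
    a=np.radians(yd); c,s=np.cos(a),np.sin(a); D=P[:,:2]-[.534,-.175]; L=np.c_[D@[c,s],D@[-s,c],P[:,2]]
    W=L[g&(L[:,2]>.039)&(L[:,2]<.049)]
    f=W[(W[:,0]>-.07)&(W[:,0]<-.015)]; b=W[(W[:,0]>.03)&(W[:,0]<.07)]
    q=lambda v:np.percentile(v,[3,97])*1000
    print(yd,"front L in/out",q(f[f[:,1]>0][:,1]),"R",q(f[f[:,1]<0][:,1]),"back L",q(b[b[:,1]>0][:,1]),"R",q(b[b[:,1]<0][:,1]),"xmin",np.percentile(W[:,0],1)*1000)
    s=L[g&(L[:,2]>.06)&(L[:,2]<.083)]; print("  stop x",q(s[:,0]),"y",q(s[:,1]))
    fl=L[g&(L[:,2]>.03)&(abs(L[:,1])<.027)&(abs(L[:,0])<.02)]; print("  gate x",q(fl[:,0]),"y",q(fl[:,1]))
```

```text
[0.5655 0.186  0.2532] [-179.9017   -0.1361  -25.0401] [  14.4324   15.1785  -42.1722   88.3407   10.3198   80.2835 -143.5009] [ 0.0105 -0.39   -2.3655] 0.05099410715238553
walls (((551.2007446289062, -177.62274169921875), (98.27122497558594, 200.7118377685547), 83.46051788330078), 3225)
base+ (((556.0624389648438, -168.83560180664062), (130.3494415283203, 208.15672302246094), 83.3296127319336), 18403)
-6.0 front L in/out [29.9301 35.7335] R [-35.7908 -30.2852] back L [41.804  47.5759] R [-49.8989 -44.0248] xmin -79.34688983811283
  stop x [85.77   91.5439] y [-27.1025  24.239 ]
  gate x [-19.5472  -2.9393] y [-25.3349  25.408 ]
-6.5 front L in/out [29.5937 35.3242] R [-36.2277 -30.5055] back L [42.2705 47.9645] R [-49.4785 -43.6728] xmin -79.0487091567703
  stop x [85.8896 91.4715] y [-26.3419  24.9973]
  gate x [-19.5706  -3.0961] y [-25.396   25.4481]
-7 front L in/out [29.1878 34.9637] R [-36.686  -30.6908] back L [42.7193 48.3887] R [-49.0042 -43.219 ] xmin -78.99962239769266
  stop x [85.873  91.5022] y [-25.5792  25.7483]
  gate x [-19.5795  -3.139 ] y [-25.4074  25.4177]
-7.5 front L in/out [28.7221 34.6659] R [-37.1456 -30.9144] back L [43.1814 48.8541] R [-48.5742 -42.7706] xmin -79.30236383146745
  stop x [85.7422 91.5151] y [-24.8146  26.4974]
  gate x [-19.6161  -2.9867] y [-25.473   25.3389]
```

Emit:
move_arm --steps '[[[0.004, 0.014, 0], -0.01], [[0.01, 0.04, 0], -0.03], [[0.017, 0.067, 0], -0.06], [[0.024, 0.095, 0], -0.085], [[0.031, 0.123, 0], -0.11], [[0.038, 0.151, 0], -0.14], [[0.045, 0.18, 0], -0.165], [[0.052, 0.209, 0], -0.19], [[0.06, 0.238, 0], -0.215], [[0.067, 0.267, 0], -0.24], [[0.074, 0.295, 0], -0.265], [[0.08, 0.32, 0], -0.29], [[0.085, 0.34, 0], -0.31], [[0.088, 0.35, 0], -0.32], [[0.0884, 0.3529, 0], -0.32], [[0.0884, 0.3529, 0.04], -0.32], [[0.0884, 0.3529, 0.08], -0.32], [[0.0884, 0.3529, 0.105], -0.32], [[0.0884, 0.3529, 0.12], -0.32], [[0.0884, 0.3529, 0.12], -0.32]]'

```text
time_s: 12.3
tool_pos: [0.4952, -0.1708, 0.1308]
tool_rot: [-180.0, 0.1, -6.7]
force: [0.6, -0.6, -2.1]
grip_width: 0.0507
```

Run:
```python
from h import *
np.set_printoptions(precision=4,suppress=True,linewidth=200)
o=env.get_obs(); print(o["tool_pos"],o["tool_rot"],o["force"],o["grip_width"],o["qpos"])
K,T,c=cam("wrist"); p,d=env.read_camera("wrist"); P=pts(K,T,d).reshape(-1,3); a0=p
c0=cam("side"); p,d=env.read_camera("side"); Q=pts(c0[0],c0[1],d).reshape(-1,3)
a=np.radians(-6.7); c,s=np.cos(a),np.sin(a); q=lambda v:np.percentile(v,[3,97])*1000 if len(v) else 0
for n,P in(("wrist",P),("side",Q)):
    g=(P[:,0]>.42)&(P[:,0]<.72)&(P[:,1]<-.1)&(P[:,1]>-.26)
    D=P[:,:2]-[.534,-.175]; L=np.c_[D@[c,s],D@[-s,c],P[:,2]]
    W=L[g&(L[:,2]>.039)&(L[:,2]<.049)]
    f=W[(W[:,0]>-.07)&(W[:,0]<-.01)]; b=W[(W[:,0]>.03)&(W[:,0]<.07)]
    print(n,"front L",q(f[f[:,1]>.028][:,1]),"R",q(f[f[:,1]<-.028][:,1]),"back L",q(b[b[:,1]>0][:,1]),"R",q(b[b[:,1]<0][:,1]),"x",np.percentile(W[:,0],[.5,99.5])*1000)
    s2=L[g&(L[:,2]>.06)&(L[:,2]<.09)&(L[:,0]>.05)]; print("  stop x",q(s2[:,0]),"y",q(s2[:,1]))
cv2.imwrite('pics/c4.png',np.hstack([cv2.resize(a0[:,:,::-1],(400,250)),cv2.resize(np.ascontiguousarray(p[220:345,240:440,::-1]),(400,250))]))
```

```text
[ 0.4952 -0.1708  0.1308] [-179.9531    0.0961   -6.6624] [ 0.5876 -0.6153 -2.125 ] 0.05074371170331803 [ 42.525    9.2547 -28.5365 107.187    4.8316  64.8469 -84.4254]
wrist front L [29.1162 34.8744] R [-36.6112 -30.8551] back L [42.1013 47.8268] R [-49.4269 -43.7217] x [-56.8487  95.9449]
  stop x [85.8696 88.1269] y [-26.3769  24.7972]
side front L 0 R [-35.6923 -30.1744] back L [43.3925 49.4133] R [-48.6013 -42.7478] x [-80.1018 137.0755]
  stop x [ 85.7909 140.4192] y [-46.5376  44.7616]
```

View pics/c4.png

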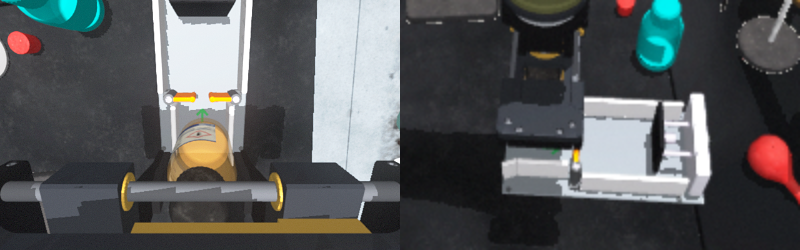

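Emit:
move_arm --steps '[[[0.002, 0, 0.01], 0], [[0.002, 0, 0.025], 0], [[0.002, 0, 0.04], 0], [[0.002, 0, 0.05], 0], [[0.002, 0, 0.057], 0], [[0.002, 0, 0.06], 0], [[0.002, 0, 0.0615], 0], [[0.002, 0, 0.0625], 0], [[0.002, 0, 0.0625], 0], [[0.002, 0, 0.0625], 0]]'

```text
time_s: 13.65
tool_pos: [0.4977, -0.1719, 0.0693]
tool_rot: [180.0, -0.0, -6.7]
force: [0.0, -0.0, -2.1]
grip_width: 0.051
```

Emit:
move_arm --steps '[[[0, 0, 0.001], 0], [[0, 0, 0.002], 0], [[0, 0, 0.002], 0], [[0, 0, 0.002], 0]]'

```text
time_s: 14.15
tool_pos: [0.4979, -0.172, 0.0674]
tool_rot: [180.0, -0.0, -6.7]
force: [-0.8, -0.7, 1.8]
grip_width: 0.0508
```

Emit:
move_arm --steps '[[[0, 0, 0], 0], [[0, 0, 0], 0], [[0, 0, 0], 0], [[0, 0, 0], 0], [[0, 0, 0], 0], [[0, 0, 0], 0]]' --hand -1

```text
time_s: 14.9
tool_pos: [0.4976, -0.1719, 0.067]
tool_rot: [180.0, 0.0, -6.7]
force: [0.4, -0.6, 0.4]
grip_width: 0.0865
```

Emit:
move_arm --steps '[[[0, 0, -0.01], 0], [[0, 0, -0.03], 0], [[0, 0, -0.055], 0], [[-0.015, 0, -0.08], 0], [[-0.035, 0, -0.09], 0], [[-0.06, 0, -0.09], 0], [[-0.066, 0, -0.09], 0], [[-0.066, 0, -0.09], 0], [[-0.066, 0, -0.09], 0]]'

```text
time_s: 16.02
tool_pos: [0.4328, -0.1641, 0.1572]
tool_rot: [-180.0, -0.0, -6.7]
force: [0.4, 1.0, 0.2]
grip_width: 0.0871
```

Run:
```python
from h import *
np.set_printoptions(precision=4,suppress=True,linewidth=200)
o=env.get_obs(); print(o["tool_pos"],o["tool_rot"],o["force"],o["grip_width"],o["qpos"])
a=np.radians(-6.7); c,s=np.cos(a),np.sin(a); ims=[]
for n in("wrist","side"):
    k=cam(n); p,d=env.read_camera(n); P=pts(k[0],k[1],d); ims.append(p[:,:,::-1])
    D=P[...,:2]-[.534,-.175]; L=np.dstack([D@[c,s],D@[-s,c],P[...,2]]).reshape(-1,3)
    m=(L[:,0]>-.09)&(L[:,0]<.03)&(abs(L[:,1])<.03)
    for lo,hi in((.118,.127),(.05,.078)):
        b=L[m&(L[:,2]>lo)&(L[:,2]<hi)]
        if len(b)>5:
            M=np.c_[2*b[:,:2],np.ones(len(b))]; z=np.linalg.lstsq(M,(b[:,:2]**2).sum(1),rcond=None)[0]
            print(n,lo,len(b),"mid",(b.min(0)+b.max(0))/2,b.max(0)-b.min(0),"circle",z[:2])
    f=L[(L[:,0]>-.07)&(L[:,0]<-.01)&(L[:,2]>.039)&(L[:,2]<.049)]; q=lambda v:np.percentile(v,[3,97])*1000 if len(v) else 0
    print("walls",q(f[(f[:,1]>.028)&(f[:,1]<.045)][:,1]),q(f[(f[:,1]<-.028)&(f[:,1]>-.045)][:,1]))
cv2.imwrite('pics/c5.png',np.hstack([cv2.resize(ims[0],(400,250)),cv2.resize(np.ascontiguousarray(ims[1][220:345,240:440]),(400,250))]))
```

```text
[ 0.4328 -0.1641  0.1572] [-179.989    -0.0409   -6.6931] [0.366  0.9957 0.1865] 0.08708205035027566 [ 45.7236  -0.4735 -27.882  113.2888  -0.2607  67.0919 -78.7493]
wrist 0.118 2829 mid [-0.0373 -0.0027  0.1209] [0.0322 0.0323 0.0058] circle [-0.0372 -0.0026]
wrist 0.05 81 mid [-0.0366 -0.0032  0.0679] [0.0516 0.0514 0.0201] circle [-0.0369 -0.0031]
walls [29.1603 34.8777] [-36.6567 -30.8919]
side 0.118 159 mid [-0.038  -0.002   0.1216] [0.0298 0.0302 0.007 ] circle [-0.038  -0.0013]
side 0.05 134 mid [-0.0361 -0.0137  0.064 ] [0.0505 0.0283 0.0278] circle [-0.0373 -0.0015]
walls [30.8454 35.8393] [-35.8883 -29.6634]
```

View pics/c5.png

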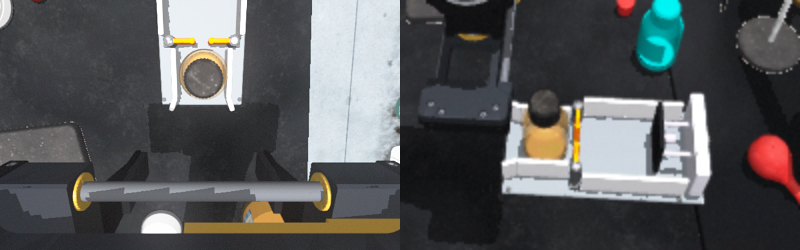

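Emit:
move_arm --steps '[[[-0.002, 0.001, 0], 0], [[-0.002, 0.001, 0], 0], [[-0.002, 0.001, 0], 0], [[-0.002, 0.001, 0.01], 0], [[-0.002, 0.001, 0.03], 0], [[-0.002, 0.001, 0.05], 0], [[-0.002, 0.001, 0.07], 0], [[-0.002, 0.001, 0.083], 0], [[-0.002, 0.001, 0.089], 0], [[-0.002, 0.001, 0.089], 0], [[-0.002, 0.001, 0.089], 0]]' --hand 1 --squeeze 15

```text
time_s: 17.5
tool_pos: [0.4305, -0.1651, 0.0687]
tool_rot: [180.0, -0.1, -6.7]
force: [-0.1, 0.1, -0.1]
grip_width: -0.0
```

Emit:
move_arm --steps '[[[0.008, 0, 0], 0], [[0.016, 0, 0], 0], [[0.022, 0, 0], 0], [[0.027, 0, 0], 0], [[0.031, 0, 0], 0], [[0.035, 0, 0], 0], [[0.04, 0, 0], 0], [[0.046, 0, 0], 0], [[0.052, 0, 0], 0], [[0.058, 0, 0], 0], [[0.064, 0, 0], 0], [[0.064, 0, 0], 0]]'

```text
time_s: 19.0
tool_pos: [0.4941, -0.1724, 0.068]
tool_rot: [-180.0, -0.0, -6.7]
force: [-2.2, -0.4, 1.1]
grip_width: 0.0005
```

```bash
cat >> h.py <<'E'
def bottle():
    a=np.radians(-6.7); c,s=np.cos(a),np.sin(a); ims=[]
    o=env.get_obs(); D=o["tool_pos"][:2]-np.array([.534,-.175]); print("tcp",D@[c,s],D@[-s,c],o["tool_pos"][2],"F lane",o["force"][:2]@np.array([c,s]),o["force"])
    for n in("wrist","side"):
        k=cam(n); p,d=env.read_camera(n); P=pts(k[0],k[1],d); ims.append(p[:,:,::-1])
        D=P[...,:2]-[.534,-.175]; L=np.dstack([D@[c,s],D@[-s,c],P[...,2]])
        m=(abs(L[...,0])<.09)&(abs(L[...,1])<.04)&(L[...,2]>.117)&(L[...,2]<.126)&(p.max(-1)<140)
        b=L[m]
        if len(b)>5: print(n,len(b),"cap mid",np.percentile(b,[2,98],axis=0).mean(0),"size",np.ptp(np.percentile(b,[2,98],axis=0),axis=0))
        for q in("gate_left","gate_right"):
            for r in env.cut_out(n,q)[:1]:
                x=L[r["region"]]; x=x[~np.isnan(x[:,0])]; print("  ",q,round(r["conf"],2),np.round(np.percentile(x,[3,97],axis=0)*1000).ravel())
        f=L[(L[...,2]>.06)&(L[...,2]<.083)&(L[...,0]>.07)&(abs(L[...,1])<.028)]
        if len(f): print("  plate x",np.percentile(f[:,0],[2,10,50])*1000)
    return np.hstack([cv2.resize(ims[0],(400,250)),cv2.resize(np.ascontiguousarray(ims[1][220:345,240:440]),(400,250))])
E
python3 - <<'E'
from h import *
np.set_printoptions(precision=4,suppress=True,linewidth=200)
cv2.imwrite('pics/c6.png',bottle())
E
```

```text
tcp -0.03994255618256771 -0.0020953009791291393 0.06800526625137683 F lane -2.176215028040232 [-2.2395 -0.4112  1.1104]
wrist 7273 cap mid [-0.0007 -0.0032  0.1202] size [0.029  0.0293 0.0056]
   gate_left 0.65 [-6. 15.  6. 20. 41. 46.]
   gate_right 0.81 [ -5. -42.  20.  21. -18.  46.]
side 75 cap mid [ 0.0061 -0.0021  0.121 ] size [0.0131 0.0273 0.0071]
   gate_right 0.57 [  2. -41.  15.  20. -20.  47.]
  plate x [ 85.7282  86.1365 128.4589]
```

View pics/c6.png

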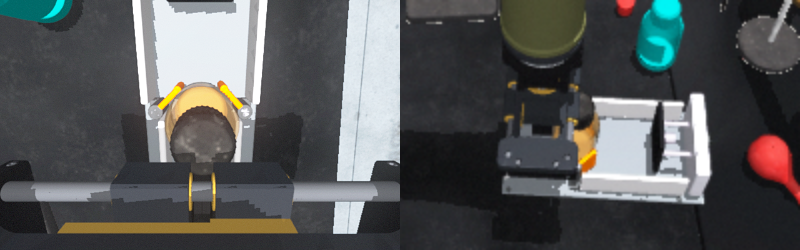

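The picture shows both leaves swinging inward evenly with the bottle upright, and about 2 N of lane force. I'll keep pushing to just short of the plate.

Emit:
move_arm --steps '[[[0.004, 0, 0], 0], [[0.008, 0, 0], 0], [[0.012, 0, 0], 0], [[0.016, 0, 0], 0], [[0.02, 0, 0], 0], [[0.024, 0, 0], 0], [[0.028, 0, 0], 0], [[0.032, 0, 0], 0], [[0.036, 0, 0], 0], [[0.04, 0, 0], 0], [[0.044, 0, 0], 0], [[0.048, 0, 0], 0], [[0.051, 0, 0], 0], [[0.054, 0, 0], 0], [[0.056, 0, 0], 0], [[0.056, 0, 0], 0]]'

```text
time_s: 21.3
tool_pos: [0.5493, -0.1789, 0.068]
tool_rot: [180.0, -0.0, -6.7]
force: [-0.6, -0.2, -0.6]
grip_width: 0.0006
```

Run:
```python
from h import *
np.set_printoptions(precision=4,suppress=True,linewidth=200)
cv2.imwrite('pics/c7.png',bottle())
```

```text
tcp 0.015620939595999467 -0.0021376219916399495 0.06802497901040408 F lane -0.5499356509376525 [-0.5807 -0.2296 -0.5581]
wrist 7195 cap mid [ 0.0544 -0.0035  0.1201] size [0.0287 0.0293 0.0053]
   gate_left 0.95 [ 1. 25. 11.  5. 41. 35.]
   gate_right 0.48 [  2. -43.  13.  34. -24.  91.]
  plate x [72.2147 76.7086 91.976 ]
side 57 cap mid [ 0.0632 -0.0023  0.1206] size [0.0106 0.0275 0.0065]
  plate x [ 72.9237  85.8186 128.0279]
```

View pics/c7.png

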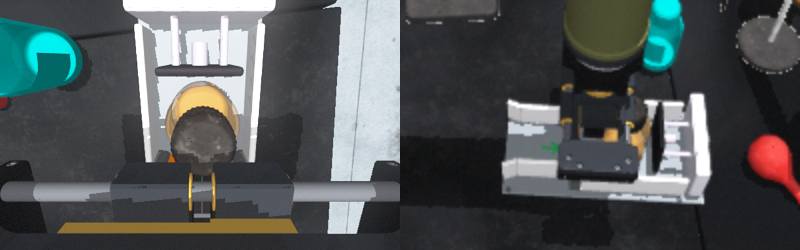

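Emit:
move_arm --steps '[[[0.001, 0, 0], 0], [[0.002, 0, 0], 0], [[0.003, 0, 0], 0], [[0.004, 0, 0], 0], [[0.005, 0, 0], 0], [[0.006, 0, 0], 0], [[0.006, 0, 0], 0]]'

```text
time_s: 22.48
tool_pos: [0.5552, -0.1797, 0.068]
tool_rot: [180.0, -0.0, -6.7]
force: [-0.1, 0.3, 0.2]
grip_width: 0.0002
```

Emit:
move_arm --steps '[[[0.001, 0, 0], 0], [[0.002, 0, 0], 0], [[0.003, 0, 0], 0], [[0.003, 0, 0], 0]]'

```text
time_s: 22.98
tool_pos: [0.5578, -0.18, 0.068]
tool_rot: [180.0, 0.0, -6.7]
force: [-2.5, 0.5, 2.0]
grip_width: 0.0006
```

Emit:
move_arm --steps '[[[0.001, 0, 0], 0], [[0.002, 0, 0], 0], [[0.002, 0, 0], 0]]'

```text
time_s: 23.35
tool_pos: [0.5592, -0.1801, 0.0679]
tool_rot: [180.0, 0.1, -6.7]
force: [-4.9, 0.9, 3.5]
grip_width: 0.0004
```

Run:
```python
from h import *
np.set_printoptions(precision=4,suppress=True,linewidth=200)
bottle()
```

```text
tcp 0.02560344144763847 -0.0021773385179207597 0.06786579226587365 F lane -4.9365379698806295 [-4.8682  0.8709  3.5125]
wrist 7139 cap mid [ 0.064  -0.0036  0.1201] size [0.029  0.0293 0.0054]
   gate_left 0.51 [ 4. 32. 11.  6. 39. 16.]
   gate_right 0.46 [  4. -41.  10.  65. -17. 136.]
  plate x [ 76.858   86.4837 128.5029]
side 55 cap mid [ 0.0727 -0.0042  0.121 ] size [0.0091 0.0248 0.0069]
  plate x [ 75.79    85.9429 127.4425]
```

Emit:
move_arm --steps '[[[0.001, 0, 0], 0], [[0.002, 0, 0], 0], [[0.003, 0, 0], 0], [[0.003, 0, 0], 0]]'

```text
time_s: 24.15
tool_pos: [0.5608, -0.1804, 0.0678]
tool_rot: [180.0, 0.3, -6.7]
force: [-9.1, 0.9, 5.9]
grip_width: 0.0003
```

Emit:
move_arm --steps '[[[0.0006, 0, 0], 0], [[0.0006, 0, 0], 0], [[0.0006, 0, 0], 0], [[0.0006, 0, 0], 0], [[0.0006, 0, 0], 0], [[0.0006, 0, 0], 0], [[0.0006, 0, 0], 0], [[0.0006, 0, 0], 0]]'

```text
time_s: 25.15
tool_pos: [0.561, -0.1805, 0.0678]
tool_rot: [180.0, 0.3, -6.7]
force: [-9.3, 0.9, 6.8]
grip_width: 0.0004
```

Run:
```python
from h import *
np.set_printoptions(precision=4,suppress=True,linewidth=200)
k=cam("top"); bottle(); p,d=env.read_camera("side"); save("s8",cv2.resize(p[220:345,240:440],(640,400)))
```

```text
tcp 0.027488697330246743 -0.002266376682266537 0.06777351251412396 F lane -9.359692219521106 [-9.3206  0.8806  6.7737]
wrist 7040 cap mid [ 0.0657 -0.0038  0.1201] size [0.0291 0.0293 0.0054]
  plate x [ 77.7435  87.9828 128.551 ]
side 49 cap mid [ 0.0746 -0.0034  0.1205] size [0.009  0.0257 0.0063]
  plate x [ 77.0621  88.3572 127.6791]
```

View pics/s8.png

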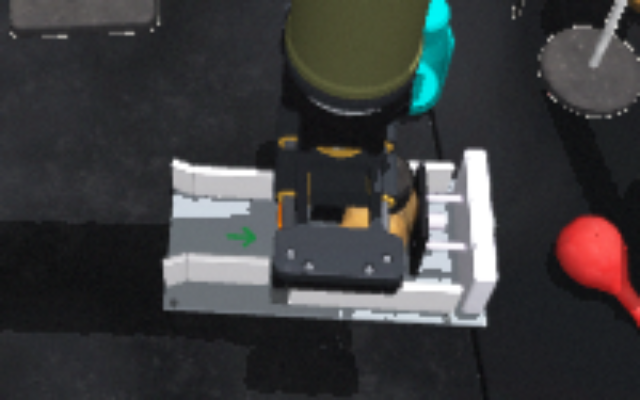

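Emit:
move_arm --steps '[[[0.0006, 0, 0], 0], [[0.0006, 0, 0], 0], [[0.0006, 0, 0], 0], [[0.0006, 0, 0], 0], [[0.0006, 0, 0], 0], [[0.0006, 0, 0], 0], [[0.0006, 0, 0], 0], [[0.0006, 0, 0], 0]]'

```text
time_s: 26.5
tool_pos: [0.5613, -0.1805, 0.0677]
tool_rot: [180.0, 0.4, -6.7]
force: [-10.3, 2.2, 8.0]
grip_width: 0.0009
```

Emit:
move_arm --steps '[[[-0.001, 0, 0], 0], [[-0.002, 0, 0], 0], [[-0.003, 0, 0], 0], [[-0.004, 0, 0], 0], [[-0.005, 0, 0], 0], [[-0.006, 0, 0], 0], [[-0.008, 0, 0], 0], [[-0.01, 0, 0], 0], [[-0.013, 0, 0], 0], [[-0.018, 0, 0], 0], [[-0.025, 0, 0], 0], [[-0.035, 0, 0], 0], [[-0.045, 0, 0], 0], [[-0.06, 0, 0], 0], [[-0.08, 0, 0], 0], [[-0.1, 0, -0.01], 0], [[-0.11, 0, -0.04], 0], [[-0.115, 0, -0.08], 0], [[-0.115, 0, -0.1], 0], [[-0.115, 0, -0.1], 0]]'

```text
time_s: 29.0
tool_pos: [0.4504, -0.1677, 0.1695]
tool_rot: [179.9, -0.2, -6.7]
force: [0.1, 0.5, 0.6]
grip_width: 0.0008
```

Run:
```python
from h import *
np.set_printoptions(precision=4,suppress=True,linewidth=200)
cv2.imwrite('pics/c9.png',bottle())
k=cam("top"); p,d=env.read_camera("top"); 
for n in("top","side"):
    k=cam(n); p,d=env.read_camera(n); P=pts(k[0],k[1],d)
    for q in("white_bottle","dish","red_stopper","beaker"):
        for r in env.cut_out(n,q)[:1]:
            X=P[r["region"]]; print(n,q,round(r["conf"],2),np.nanmedian(X,0))
```

```text
tcp -0.08387308541834544 -0.0024864457336438994 0.16954105082132984 F lane -0.0016403949747629254 [0.062  0.5417 0.6371]
wrist 90 cap mid [ 0.0432 -0.0016  0.1184] size [0.0019 0.014  0.0026]
   gate_left 0.65 [-6.  8. 23.  4. 41. 46.]
   gate_right 0.9 [ -6. -43.   6.   4.  -9.  46.]
side 176 cap mid [ 0.0569 -0.0001  0.121 ] size [0.03   0.0286 0.0066]
   gate_left 0.44 [-7.  8. 23.  4. 40. 47.]
   gate_right 0.44 [ 17. 239.  -1.  78. 304.  14.]
  plate x [ 72.8602  85.541  127.3377]
top white_bottle 0.56 [0.5908 0.3513 0.0817]
top dish 0.7 [0.6126 0.0938 0.003 ]
top red_stopper 0.48 [0.6148 0.0252 0.0215]
top beaker 0.72 [ 0.5759 -0.1585  0.0081]
side white_bottle 0.96 [0.598  0.3418 0.0675]
side dish 0.94 [0.613  0.0905 0.0039]
side red_stopper 0.48 [0.6145 0.0169 0.0215]
side beaker 0.63 [0.6128 0.0912 0.0039]
```

View pics/c9.png

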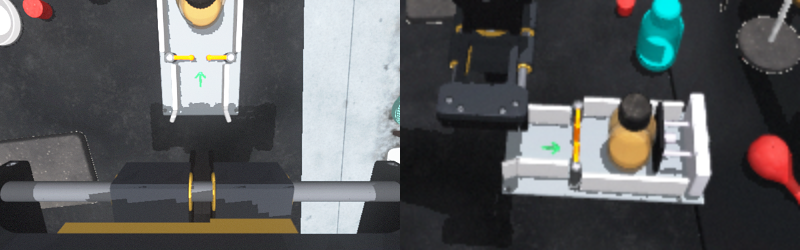

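```bash
python3 -c "
from cell import env; print(env.sign_off())"
```

```text
the job is handed in; nothing more can be done
None
```

The sample bottle now stands upright in the lane behind the closed gate. I handed the job in at about 29 s of the 72 s allowed.

- **Placing:** I gripped the amber bottle, carried it around the stand rod and set it upright in the open front of the lane. It stood about 2 mm off the lane's middle line.
- **Pushing:** With closed fingers I slid it through the gate onto the plate. I held it there for about 2 s at 9.1 to 10.5 N. That was the highest reading at the end of any move, well under 20 N.
- **After letting go:** The last pictures show both gate leaves straight across the lane. The bottle is upright near the plate, at lane x of about 57 mm, and the gripper is well clear with no force on it.
- **Bystanders:** The white bottle, dish and red stopper are where they were, within 1 to 2 mm.

Some checks were weaker or disagreed:
- **Gate during the hold:** The gripper hid most of the gate then. I take it as shut because the bottle was at about 65 mm, past the 42 mm limit, and the gate was seen shut afterwards.
- **Upward force:** The tool read 6 to 8 N upward during the press. It was probably friction between the bottle and the fingers, and it went away on release.
- **Beaker:** The network did not find it in the last pictures; both its reports were in the wrong place. I never moved near the beaker, but its final position is not confirmed.

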